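Pack the ink bottle in its foam cutout

ROBOT

A 6-joint arm with a two-finger parallel gripper is mounted at the origin on a cart in front of the work surface, level with it; the furniture and walls round the work are solid. World frame = base frame: x ahead of the robot, y to its left, z up, the work surface at z = 0. Lengths are in mm, angles in rad, forces in N, time in s.
With the tool pointing down it reaches from about 275 to 750 mm from the base axis. Payload 10.2 kg.
Tool frame: the origin (TCP) lies at the very end of the fingers, on their centre line; the grasp point (between the pads) lies 19 mm behind it; z points along the fingers, x is the direction in which the jaws open and shut, and the axes are right-handed (so a half turn about z gives the same grasp; the last joint's range is limited). The gripper opens to 85 mm and grips with 20 to 120 N. Pads are 22 mm wide; open, the fingers measure 114 mm over their backs; the gripper's body (76 mm by 85 mm) begins 54 mm behind the grasp point. The pads swing forward as they close: fully open they stand 13 mm farther back than shut.
Start: joints at [-1.491, 0.313, 1.498, -0, 1.331, -0.223], TCP at [156.539, -501.125, 231.294] pointing down, gripper open.
Joint ranges: [-2.94, 2.94], [-0.97, 2.17], [0.19, 2.56], [-1.23, 4.37], [0.02, 3.11], [-2.88, 2.88]. Speed limits (rad/s): [2.39, 2.39, 3.01, 3.14, 3.14, 3.14].

INTERFACE

Orientations are given as a unit quaternion [w, x, y, z].
In Python, from rig import ctrl, cams gives the robot as it stands.
- The arm moves only by the tool play_rows, never from a script. Its argument "steps" is a list of rows, each a list of 2 entries, a list of its own where there are three numbers: the shift along the tool's x, y, z normalised to -1 to 1, where 1 is 0.75 m, then the turn, a rotation vector about the tool's x, y, z normalised to -1 to 1, where 1 is 45 degrees. A call has 1 to 20 rows; each row shifts and turns the commanded pose from where the row before left it, along the tool's axes as they then stand; what a row does not reach is not made up. A row lasts 1/10 s, in which the tool goes at most 50 mm and 8.59 degrees, less where a joint would pass 70% of its speed; a pose out of reach is approached as far as the arm can. A call with a number of a shift or a turn outside -1 to 1 is refused whole. A call with a gripper value outside its range is refused whole. "grip" is the closure, from 0 (fully open) to 1 (shut), set as the call begins (left out, the last holds). The fingers move at their own pace and stop on an object; "squeeze" is the grip in N (left out, the last holds). Time passes only in rows, so rows that do not move let the fingers close. It gives the time, the measured TCP pose, the force and the opening at its end, in the units of the state.
- ctrl.sense(): the state, without advancing time (a new reading comes with each control period).
- cams.capture(name): name is "side" or "top" or "wrist"; returns the picture (420x560x3 uint8, red, green, blue); there is no depth.
- cams.camera_info(name): a dict with "fx", "fy", "cx", "cy" (pixels), "dist_coeffs" ([k1, k2, p1, p2, k3] as OpenCV has them; the pictures are not rectified), "xyz" and "attitude" of the camera in the world. Camera axes: x right, y up, looking along -z (the intrinsics and any distortion apply to the point x, -y, -z); pixel columns grow to the right and rows downward; lengths in mm; the calibration is good to about 2 mm. A picture is of the moment at which its call begins: read the wrist's pose just before it. camera_info takes no time and is no camera call; for the wrist camera it gives the pose at the moment of the call.
- ctrl.finish_job(): hands the job in, once; it reports no verdict.
Trained networks look in the newest picture that a camera, given by its name, has taken for a name from the list of things; names that differ only in an ending like _2 or _b are one class to them, and where a whole thing is asked for, a point or a joint stands for the part that bears it (a point fixed in the world has none). Each returns a list of dicts, best first, with "p" (0 to 1); they miss things now and then, are a little off and sometimes report something else, mostly with a low value. They report only what shows in the picture. A call takes as long as a camera call. They do not tell look-alikes from the thing itself.
- cams.search_frame(camera, thing): "rect" ([centre column, centre row, width, height] in pixels, round what is visible of it).
- cams.tip_of(camera, thing): "pixel" ([column, row] in pixels: a listed point, or the origin of a listed thing).
The state is a dict: "time_s": time; "joints": joint angles; "dq": joint speeds; "tau": joint torques, N m; "eef_pos": TCP position; "ee_rot": TCP orientation; "force": force on the tool from outside, world axes, zero at the start; "wrist_torque": the same for the moment, N m; "grip_width": opening from 0.0 (shut) to 1.0 (fully open).
Only numpy, scipy, OpenCV 4.12 (cv2) and the standard library are available. Lean on these libraries where they do the work, as an engineer would, in place of code of your own. Each camera call takes 0.05 s, during which the arm holds its last target.

TASK

Pack the small amber ink bottle into the open travel case: press it, upright with its cap on top, into the snug rectangular foam cutout until it is fully home on the cutout's floor, and let go. Leave the small jar and the clock standing where they are.

Things in the scene. Friction and masses are not known exactly. Their poses are not given: they have to be found in the camera images.
- ink_center (a point): centre (half-way up) of the amber ink bottle standing loose on the desk, 82 mm tall, 70 g; z up, to the cap. The lower 50 mm is a flat body, 33 (along x) by 24 mm (along y); above it a round cap 18 mm across, the place to grip from above
- cutout (a point): mouth centre of the rectangular cutout, at the top of the grey foam, 40 mm above the desk; z up. 32 mm deep; soft walls 30 (x) by 21 mm (y) apart, each yields 10 mm: press in with 5 to 15 N, bottle's x along this x (either way). Bevelled mouth 49 by 40 mm forgives 6 mm. Home: bottle centre 9 mm above here. Fixed black case, 150 x 200 mm, rim at 43 mm; round hole and marker slot are for others
- jar_center (a point): centre (half-way up) of a bystander: small open paint jar, round, 43 mm across, 64 mm tall, standing loose on the desk
- clock_center (a point): centre (half-way up) of a bystander: small white desk clock, 25 (x) by 58 (y) by 60 mm tall, standing loose on the desk
Not all that is in view belongs to the job. Of the things like the part that bears ink_center, leave any that is pink; of the rest the larger one is meant.

How it is judged (in metres and radians):
At the end, for the whole second after the job is handed in: The ink bottle stands cap up (within 11 degrees of upright) in the rectangular cutout, its foot within 6 mm of the cutout's floor, centred within 10 mm and aligned with the cutout within 15 degrees (horizontal distance between ink_center and cutout below 0.01 m and z of ink_center in the frame of cutout below 0.015 m and angle between ink_center's own z axis and vertical below 0.2 rad and angle between the x axis of ink_center and the x axis of cutout, either way round below 0.26 rad); the robot touches nothing.
It fails at once if the small jar was knocked over or moved more than 40 mm (distance of jar_center from where it was at the start of the episode above 0.04 m or angle between jar_center's own z axis and vertical above 0.5 rad).
It fails at once if the clock was knocked over or moved more than 40 mm (distance of clock_center from where it was at the start of the episode above 0.04 m or angle between clock_center's own z axis and vertical above 0.5 rad).
It also fails if it takes over 48 s, if anything falls off the work surface, if the arm or the gripper's body presses on something with over 40 N, if the wrist force passes 120 N, or if a joint passes its speed limit or range.

## Working session

There is one attempt and no reset: what is moved stays moved. The work goes in short steps, Python scripts to look and compute and a tool call to move; the robot and the scene stay as the last step left them, time stands still between calls to the robot, and variables do not carry over. Pictures are saved under pics/ and viewed, and the job is handed in when it is done.

Besides the shell and the picture viewer there is one more tool, called after "Emit:" by a JSON object that holds its "name" and its "arguments", one argument or row to a line. play_rows: Moves the arm, as the interface text tells. Its arguments: {"type":"object","properties":{"steps":{"type":"array"},"grip":{"type":"number"},"squeeze":{"type":"number"}},"required":["steps"]}

```bash
mkdir -p pics; ls; cat > h.py <<'E'
import numpy as np, cv2
from scipy.spatial.transform import Rotation as R
from rig import ctrl, cams
def cap(n,f):
    im=cams.capture(n); cv2.imwrite('pics/'+f,np.ascontiguousarray(im[:,:,::-1])); return im
def ci(n):
    c=cams.camera_info(n); K=np.array([[c['fx'],0,c['cx']],[0,c['fy'],c['cy']],[0,0,1.]]); 
    a=np.array(c['attitude'],float)
    M=a if a.shape==(3,3) else R.from_quat(np.r_[a[1:],a[0]]).as_matrix()
    return K,np.array(c['dist_coeffs'],float),np.array(c['xyz'],float),M
def ray(info,px):
    K,d,o,M=info
    u=cv2.undistortPoints(np.array([[px]],float),K,d)[0,0]
    v=M@np.array([u[0],-u[1],-1]); return o,v
def atz(info,px,z):
    o,v=ray(info,px); return o+v*(z-o[2])/v[2]
def proj(info,P):
    K,d,o,M=info
    p=(np.atleast_2d(P)-o)@M; p=p*[1,-1,-1]
    return cv2.projectPoints(p.reshape(-1,1,3),np.zeros(3),np.zeros(3),K,d)[0].reshape(-1,2)
E
python3 - <<'E'
from h import *
print(ctrl.sense())
for n in ['top','side','wrist']:
    print(n,cams.camera_info(n)); cap(n,n+'0.png')
    for t in ['ink_center','cutout','jar_center','clock_center']:
        print(t,[(np.round(d['pixel']),round(d['p'],2)) for d in cams.tip_of(n,t)],[(np.round(d['rect']),round(d['p'],2)) for d in cams.search_frame(n,t)] if t=='ink_center' else '')
E
```

```text
pics
{'time_s': 0.0, 'joints': array([-1.49140973e+00,  3.13462321e-01,  1.49845267e+00, -7.77429084e-07,
        1.33102862e+00, -2.23398089e-01]), 'dq': array([ 0.00223137, -0.00136238, -0.00129682, -0.00054671,  0.00059944,
       -0.00099568]), 'tau': array([ 1.39280863e-03, -4.12263143e+01, -2.59742725e+01, -1.02391359e-04,
        4.13861009e-03,  5.63182700e-08]), 'eef_pos': array([ 156.51139204, -500.84537281,  230.72291503]), 'ee_rot': array([-5.10512709e-04,  8.05660894e-01, -5.92376627e-01, -4.42319770e-04]), 'force': array([ 0.01401923, -0.01741569, -0.47513629]), 'wrist_torque': array([-0.02610081, -0.01194958, -0.00441667]), 'grip_width': 1.0004154333120412}
top {'fx': 421.8166273103413, 'fy': 421.8166273103413, 'cx': 274.2189016963993, 'cy': 211.09956324671765, 'dist_coeffs': array([-0.10753935,  0.        ,  0.        ,  0.        ,  0.        ]), 'xyz': array([389.77512054,  59.13296269, 897.00824862]), 'attitude': array([ 0.75963436,  0.07771553, -0.06706128, -0.64219834])}
ink_center [(array([316., 183.]), 0.79), (array([327., 240.]), 0.73), (array([303., 265.]), 0
[... 517 characters left out ...]
0.0696733 , -0.17147901])}
ink_center [(array([239., 263.]), 0.98), (array([281., 277.]), 0.5)] [(array([321., 248.,  28.,  33.]), 0.88), (array([240., 264.,  16.,  35.]), 0.64), (array([284., 280.,  28.,  18.]), 0.64)]
cutout [] 
jar_center [(array([334., 282.]), 0.92)] 
clock_center [(array([259., 308.]), 0.56)] 
wrist {'fx': 319.9684036489306, 'fy': 319.9684036489306, 'cx': 280.2590605133468, 'cy': 204.1930730917119, 'dist_coeffs': array([0.00496692, 0.        , 0.        , 0.        , 0.        ]), 'xyz': array([ 222.6628456 , -480.26264997,  374.31669269]), 'attitude': array([ 0.79793217, -0.1105156 ,  0.08185421, -0.58684789])}
ink_center [] []
cutout [] 
jar_center [] 
clock_center []
```

View pics/top0.png

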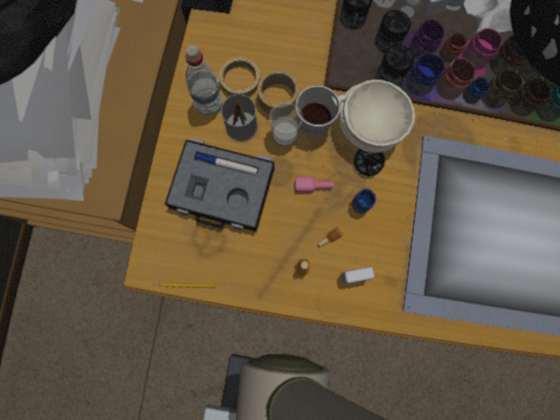

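View pics/side0.png

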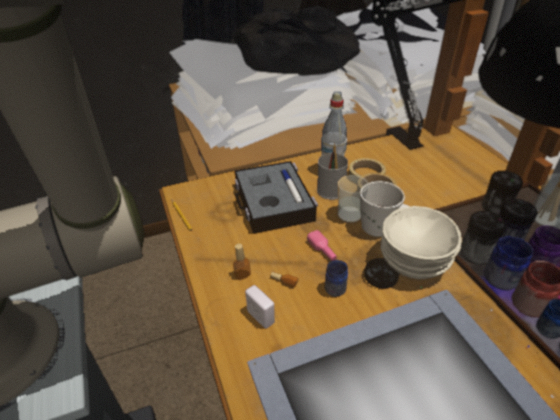

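```bash
python3 - <<'E'
import cv2,numpy as np
a=cv2.imread('pics/top0.png')[145:305,140:400]; cv2.imwrite('pics/topc.png',cv2.resize(a,None,fx=3,fy=3,interpolation=cv2.INTER_CUBIC))
a=cv2.imread('pics/side0.png')[190:340,200:400]; cv2.imwrite('pics/sidec.png',cv2.resize(a,None,fx=4,fy=4,interpolation=cv2.INTER_CUBIC))
E
```

```text
(no output)
```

View pics/topc.png

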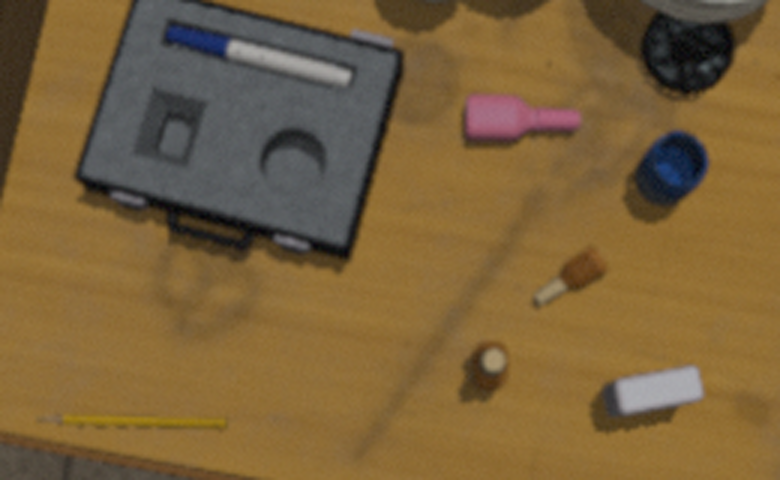

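View pics/sidec.png

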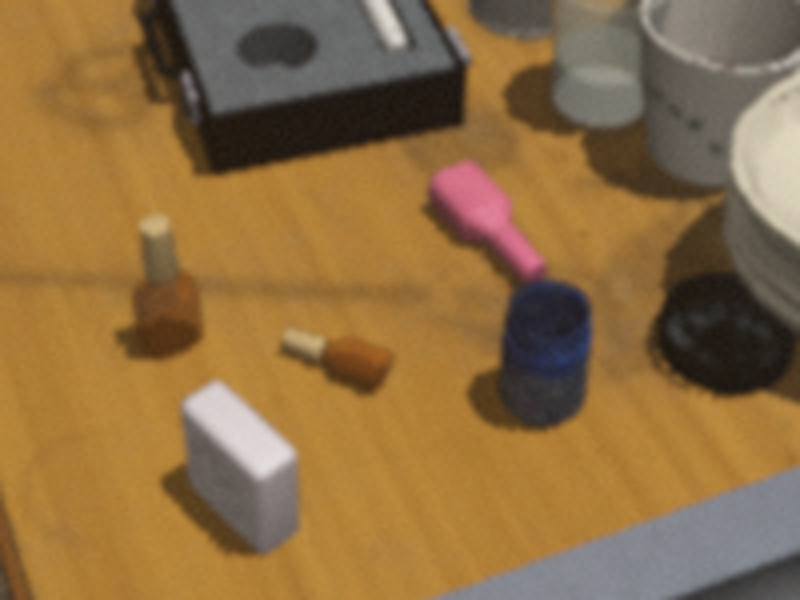

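The three candidates in the top picture are:
- the pink bottle lying at (316,183), excluded by colour
- an amber bottle lying at (331,240)
- an amber bottle standing at (303,266), which looks larger

I'll check the sizes by triangulating.

```bash
python3 - <<'E'
from h import *
T=ci('top');S=ci('side')
def tri(a,b):
    o1,v1=ray(T,a);o2,v2=ray(S,b); v1/=np.linalg.norm(v1);v2/=np.linalg.norm(v2)
    A=np.c_[v1,-v2]; s=np.linalg.lstsq(A,o2-o1,rcond=None)[0]
    p,q=o1+v1*s[0],o2+v2*s[1]; return np.round((p+q)/2,1),np.round(np.linalg.norm(p-q),1)
t=lambda x,y:(x/3+140-.33,y/3+145-.33); s=lambda x,y:(x/4+200-.4,y/4+190-.4)
print('standing cap top',tri(t(493,358),s(154,223)))
print('lying tip, foot @z',atz(T,t(537,302),9),atz(T,t(600,262),12), atz(S,s(286,338),9),atz(S,s(385,370),12))
L=[atz(T,t(537,302),9),atz(T,t(600,262),12)];print('lying len',np.linalg.norm(L[1]-L[0]))
print('pink len',np.linalg.norm(atz(T,t(467,117),12)-atz(T,t(581,119),9)))
print('jar',tri(t(677,157),s(547,312)))
print('cut', atz(T,t(171,127),40))
for n,q in dict(mTL=(152,89),mTR=(208,98),mBR=(193,166),mBL=(136,156)).items(): print(n,atz(T,t(*q),40))
for n,q in dict(TL=(137,0),TR=(402,50),BR=(349,256),BL=(80,180)).items(): print(n,atz(T,t(*q),43))
print('tip cut',atz(T,(197,192),40))
print('clock',[np.round(atz(T,t(*q),60)) for q in [(610,382),(697,367),(703,398),(620,414)]])
E
```

```text
standing cap top (array([463.9,  11.8,  80.6]), np.float64(1.6))
lying tip, foot @z [515.35150384 -17.09418441   9.        ] [550.51919294 -56.8823773   12.        ] [516.50089487 -19.45713711   9.        ] [553.11347817 -59.95495482  12.        ]
lying len 53.18709100543823
pink len 83.35298328144039
jar (array([622. , -93.1,  58.6]), np.float64(1.9))
cut [590.29208764 256.92181282  40.        ]
mTL [615.33237863 276.0281874   40.        ]
mTR [615.3568064  235.36134022  40.        ]
mBR [565.26821235 235.91620459  40.        ]
mBL [565.66855475 276.96819488  40.        ]
TL [677.99466724 300.08773184  43.        ]
TR [671.99562757 106.08266464  43.        ]
BR [520.48768419 117.23245371  43.        ]
BL [541.72735375 311.4546231   43.        ]
tip cut [579.76091558 254.00126243  40.        ]
clock [array([464., -68.,  60.]), array([ 483., -124.,   60.]), array([ 463., -131.,   60.]), array([444., -78.,  60.])]
```

The standing amber bottle measures about 81 mm tall, while the lying amber one is only about 53 mm long. So the standing one at (303,266) is meant, as the crops confirm. Next I'll plan the approach.

```bash
cat >> h.py <<'E'
def tool():
    s=ctrl.sense(); q=s['ee_rot']; return s,np.array(s['eef_pos']),R.from_quat(np.r_[q[1:],q[0]])
def yaw(r):
    x=r.as_matrix()[:,0]; return np.degrees(np.arctan2(x[1],x[0]))
def plan(target,yawdeg=None):
    s,p,r=tool(); d=r.inv().apply(np.array(target)-p)
    print('t',s['time_s'],'pos',p.round(1),'yaw',yaw(r).round(2),'tilt',np.degrees(np.arccos(-r.as_matrix()[2,2])).round(2))
    print('tool shift mm',d.round(1),'norm',(d/750).round(4),'rows>=',np.linalg.norm(d)/50)
    if yawdeg is not None:
        t=-(yawdeg-yaw(r)); print('turn about tool z deg',t.round(2),'norm',(t/45).round(4),'rows',abs(t)/8.59)
E
python3 - <<'E'
from h import *
s,p,r=tool();K,d,o,M=ci('wrist')
print('cam in tool',r.inv().apply(o-p),'look',r.inv().apply(-M[:,2]),'right',r.inv().apply(M[:,0]))
# with yaw 0 tool down: tool axes x->x,y->-y,z->-z
plan([400,12,250],0)
E
```

```text
cam in tool [  -0.19169944  -69.34590468 -143.03334174] look [-9.23902199e-04  2.72421951e-01  9.62177440e-01] right [9.99999563e-01 3.87161743e-04 8.50602398e-04]
t 0.9 pos [ 156.5 -501.1  231.3] yaw -72.65 tilt 0.0
tool shift mm [-417.2 -385.4  -18.7] norm [-0.5562 -0.5139 -0.0249] rows>= 11.365295316466426
turn about tool z deg -72.65 norm -1.6145 rows 8.45764673244455
```

```bash
python3 - <<'E'
from h import *
plan([464,12,210],0)
E
```

```text
t 0.9 pos [ 156.5 -501.1  231.3] yaw -72.65 tilt 0.0
tool shift mm [-398.1 -446.5   21.3] norm [-0.5308 -0.5953  0.0284] rows>= 11.971454242346763
turn about tool z deg -72.65 norm -1.6145 rows 8.45764673244455
```

Emit:
{"name": "play_rows", "arguments": {
  "steps": [
    [[-0.041, -0.0458, 0.0022], [0, 0, 0]],
    [[-0.041, -0.0458, 0.0022], [0, 0, 0]],
    [[-0.041, -0.0458, 0.0022], [0, 0, 0]],
    [[-0.041, -0.0458, 0.0022], [0, 0, 0]],
    [[-0.041, -0.0458, 0.0022], [0, 0, 0]],
    [[-0.041, -0.0458, 0.0022], [0, 0, 0]],
    [[-0.041, -0.0458, 0.0022], [0, 0, 0]],
    [[-0.041, -0.0458, 0.0022], [0, 0, 0]],
    [[-0.041, -0.0458, 0.0022], [0, 0, 0]],
    [[-0.041, -0.0458, 0.0022], [0, 0, 0]],
    [[-0.041, -0.0458, 0.0022], [0, 0, 0]],
    [[-0.041, -0.0458, 0.0022], [0, 0, 0]],
    [[-0.041, -0.0458, 0.0022], [0, 0, 0]]
  ],
  "grip": 0
}}

```text
time_s: 2.2
eef_pos: [464.3, 15.5, 210.0]
ee_rot: [-0.0, 0.806, -0.592, 0.0]
force: [0.2, -1.5, 0.0]
grip_width: 0.996
```

Emit:
{"name": "play_rows", "arguments": {
  "steps": [
    [[0, 0, 0], [0, 0, -0.16]],
    [[0, 0, 0], [0, 0, -0.16]],
    [[0, 0, 0], [0, 0, -0.16]],
    [[0, 0, 0], [0, 0, -0.16]],
    [[0, 0, 0], [0, 0, -0.16]],
    [[0, 0, 0], [0, 0, -0.16]],
    [[0, 0, 0], [0, 0, -0.16]],
    [[0, 0, 0], [0, 0, -0.16]],
    [[0, 0, 0], [0, 0, -0.16]],
    [[0, 0, 0], [0, 0, -0.1745]],
    [[0, 0, 0], [0, 0, 0]],
    [[0, 0, 0], [0, 0, 0]]
  ]
}}

```text
time_s: 3.4
eef_pos: [463.6, 13.6, 209.9]
ee_rot: [0.0, 1.0, -0.002, 0.0]
force: [-0.0, 0.0, -1.5]
grip_width: 1.001
```

```bash
python3 - <<'E'
from h import *
plan([464,12,210],0); print(ctrl.sense()['joints'].round(2))
cap('wrist','w1.png'); W=ci('wrist')
print(cams.tip_of('wrist','ink_center'),cams.search_frame('wrist','ink_center'))
print('pred captop',proj(W,[463.9,11.8,82]),proj(W,[463.9,11.8,50]))
E
```

```text
t 3.4 pos [463.6  13.6 209.9] yaw -0.21 tilt 0.01
tool shift mm [ 0.4  1.6 -0.1] norm [ 0.0006  0.0021 -0.0002] rows>= 0.032657977257392196
turn about tool z deg -0.21 norm -0.0046 rows 0.024230511325341812
[-0.22  0.2   1.71 -0.    1.24 -0.22]
[{'pixel': [342.8, 222.5], 'p': 0.94}, {'pixel': [280.3, 187.8], 'p': 0.8}, {'pixel': [447.5, 182.1], 'p': 0.78}] [{'rect': [347.9, 223.9, 43.5, 41.1], 'p': 0.85}, {'rect': [280.1, 188.2, 30.1, 33.4], 'p': 0.63}, {'rect': [450.7, 178.9, 37.6, 76.4], 'p': 0.57}]
pred captop [[280.5054805  198.31178779]] [[280.46749207 189.93274601]]
```

View pics/w1.png

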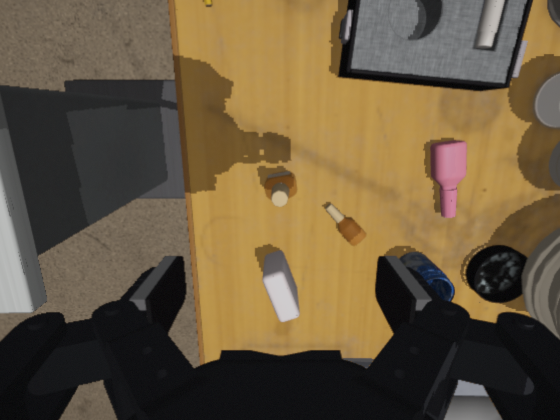

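The wrist view shows the bottle at (280,190), the clock at (281,285) and the small decoy at (346,224). I'll fit the bottle's position and yaw.

```bash
python3 - <<'E'
from h import *
im=cv2.imread('pics/w1.png'); W=ci('wrist')
def draw(img,x,y,yw,ox,oy,k):
    c,s=np.cos(np.radians(yw)),np.sin(np.radians(yw))
    for z,col in((50,(0,255,0)),(0,(255,255,0))):
        b=np.array([[a*16.5*c-e*12*s+x,a*16.5*s+e*12*c+y,z] for a,e in((1,1),(-1,1),(-1,-1),(1,-1))])
        q=((proj(W,b)-[ox,oy]+.5)*k).astype(int); cv2.polylines(img,[q],True,col,1)
    t=np.linspace(0,6.28,30); q=np.c_[x+9*np.cos(t),y+9*np.sin(t),0*t+82]
    cv2.polylines(img,[((proj(W,q)-[ox,oy]+.5)*k).astype(int)],True,(255,0,255),1)
ox,oy=250,160; c=im[oy:oy+60,ox:ox+60]; k=9
big=cv2.resize(c,None,fx=k,fy=k,interpolation=cv2.INTER_CUBIC)
cv2.imwrite('pics/w1c.png',cv2.convertScaleAbs(big,alpha=1.5))
p=atz(W,(279.8,199),82); print(p)
E
```

```text
[463.27792271  11.18259256  82.        ]
```

View pics/w1c.png

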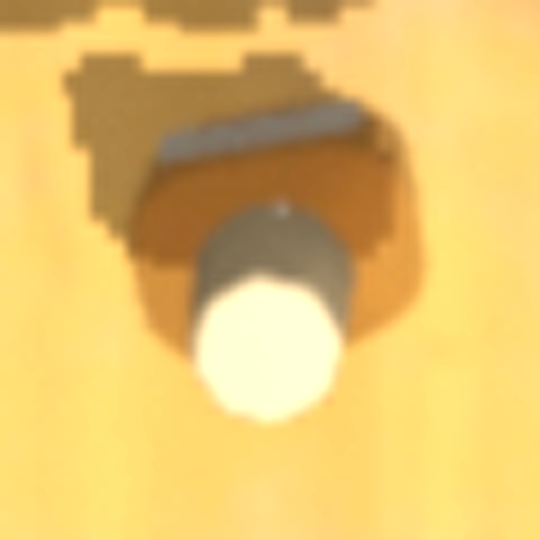

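```bash
cat > dr.py <<'E'
from h import *
def draw(W,img,x,y,yw,ox,oy,k,z0=0):
    c,s=np.cos(np.radians(yw)),np.sin(np.radians(yw))
    for z,col in((50,(0,255,0)),(0,(255,255,0))):
        b=np.array([[a*16.5*c-e*12*s+x,a*16.5*s+e*12*c+y,z+z0] for a,e in((1,1),(-1,1),(-1,-1),(1,-1))])
        q=((proj(W,b)-[ox,oy]+.5)*k).astype(int); cv2.polylines(img,[q],True,col,1)
    t=np.linspace(0,6.28,30); q=np.c_[x+9*np.cos(t),y+9*np.sin(t),0*t+82+z0]
    cv2.polylines(img,[((proj(W,q)-[ox,oy]+.5)*k).astype(int)],True,(255,0,255),1)
E
python3 - <<'E'
from dr import *
W=ci('wrist'); T=ci('top')
im=cv2.imread('pics/w1.png')
ox,oy=256,164;k=8
big=cv2.resize(im[oy:oy+46,ox:ox+46],None,fx=k,fy=k,interpolation=cv2.INTER_CUBIC)
p=atz(W,(279.3,198.3),82);print(p)
o=[]
for y in (9,14):
    b=big.copy(); draw(W,b,p[0],p[1],y,ox,oy,k); o.append(b)
cv2.imwrite('pics/w1o.png',np.hstack(o))
E
```

```text
[462.84210447  11.81747465  82.        ]
```

View pics/w1o.png

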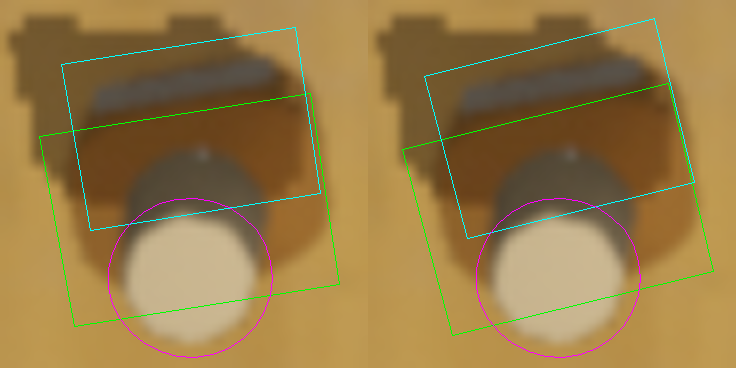

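Emit:
{"name": "play_rows", "arguments": {
  "steps": [
    [[0, 0.002, 0.04], [0, 0, 0]],
    [[0, 0, 0.04], [0, 0, 0]],
    [[0, 0, 0.03], [0, 0, 0]],
    [[0, 0, 0], [0, 0, 0]],
    [[0, 0, 0], [0, 0, 0]]
  ]
}}

```text
time_s: 4.05
eef_pos: [463.9, 12.0, 128.0]
ee_rot: [0.0, 1.0, -0.0, 0.0]
force: [0.4, 0.7, -0.4]
grip_width: 1.003
```

```bash
python3 - <<'E'
from dr import *
plan([463.5,12,53],0)
W=ci('wrist'); cap('wrist','w2.png')
im=cv2.imread('pics/w2.png')
b0=proj(W,[463,12,45])[0];ox,oy=(b0-35).astype(int);k=6;print(ox,oy)
big=cv2.resize(im[oy:oy+70,ox:ox+70],None,fx=k,fy=k,interpolation=cv2.INTER_CUBIC)
b=big.copy(); draw(W,b,463,12,10.5,ox,oy,k)
cv2.imwrite('pics/w2o.png',np.hstack([big,b])[:,:800]); 
E
```

```text
t 4.05 pos [463.9  12.  128. ] yaw -0.04 tilt 0.02
tool shift mm [-0.4  0.  75. ] norm [-0.0006  0.      0.1   ] rows>= 1.5004498413224723
turn about tool z deg -0.04 norm -0.001 rows 0.005008447956530748
243 176
```

View pics/w2o.png

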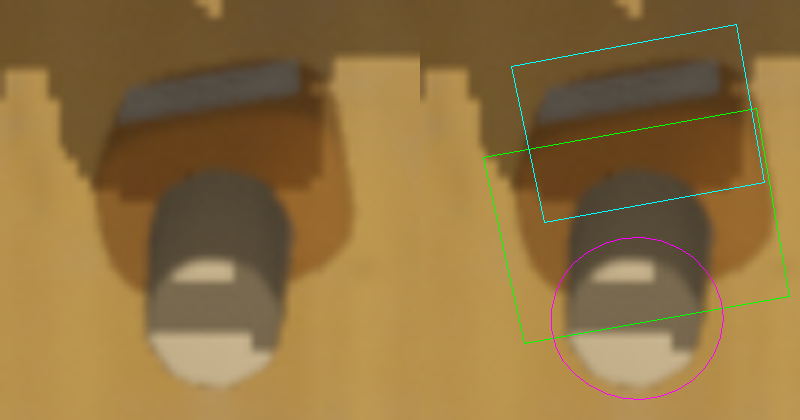

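View pics/w2.png

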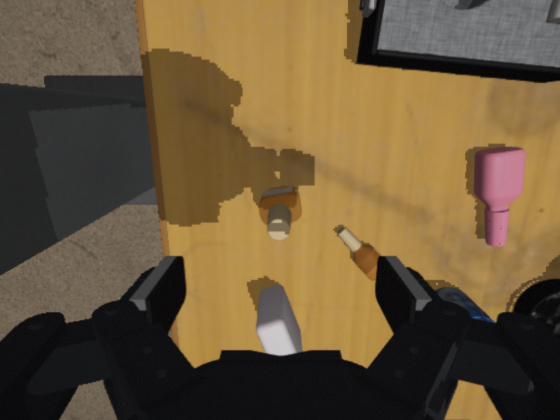

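Emit:
{"name": "play_rows", "arguments": {
  "steps": [
    [[-0.0005, 0, 0.03], [0, 0, 0]],
    [[0, 0, 0.03], [0, 0, 0]],
    [[0, 0, 0.025], [0, 0, 0]],
    [[0, 0, 0.015], [0, 0, 0]],
    [[0, 0, 0], [0, 0, 0]]
  ]
}}

```text
time_s: 4.6
eef_pos: [463.2, 12.1, 52.2]
ee_rot: [-0.0, 1.0, -0.0, -0.0]
force: [0.3, -0.2, -0.3]
grip_width: 0.995
```

Emit:
{"name": "play_rows", "arguments": {
  "steps": [
    [[0, 0, 0], [0, 0, 0]],
    [[0, 0, 0], [0, 0, 0]],
    [[0, 0, 0], [0, 0, 0]],
    [[0, 0, 0], [0, 0, 0]],
    [[0, 0, 0], [0, 0, 0]],
    [[0, 0, 0], [0, 0, 0]],
    [[0, 0, 0], [0, 0, 0]],
    [[0, 0, 0], [0, 0, 0]],
    [[0, 0, 0], [0, 0, 0]],
    [[0, 0, 0], [0, 0, 0]]
  ],
  "grip": 1,
  "squeeze": 60
}}

```text
time_s: 5.6
eef_pos: [463.7, 12.0, 52.9]
ee_rot: [0.0, 1.0, 0.0, 0.001]
force: [-0.1, 1.1, 5.1]
grip_width: 0.163
```

```bash
python3 - <<'E'
from dr import *
plan([463.5,12,53],0); print(ctrl.sense()['force'],ctrl.sense()['grip_width'])
cap('wrist','w3.png')
E
```

```text
t 5.6 pos [463.7  12.   52.9] yaw 0.0 tilt 0.08
tool shift mm [-0.2 -0.  -0.1] norm [-0.0003 -0.     -0.0002] rows>= 0.005108723877379683
turn about tool z deg 0.0 norm 0.0 rows 0.00021157052056780602
[-0.09257867  1.1421206   5.06921493] 0.16337730877705656
```

View pics/w3.png

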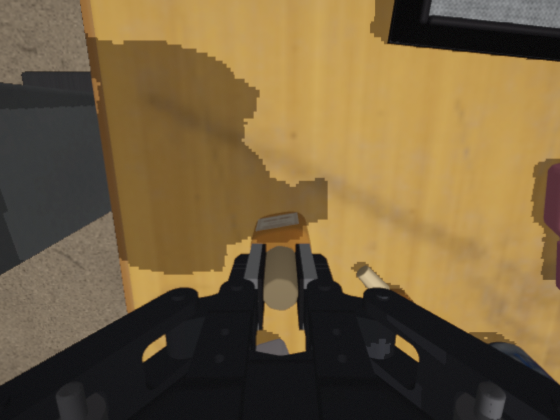

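Emit:
{"name": "play_rows", "arguments": {
  "steps": [
    [[0, 0, -0.02], [0, 0, 0]],
    [[0, 0, -0.05], [0, 0, 0]],
    [[0, 0, -0.05], [0, 0, 0]],
    [[0, 0, -0.05], [0, 0, 0]],
    [[0, 0, 0], [0, 0, 0]],
    [[0, 0, 0], [0, 0, 0]]
  ]
}}

```text
time_s: 6.25
eef_pos: [463.1, 12.1, 179.8]
ee_rot: [0.0, 1.0, 0.0, 0.0]
force: [-0.7, 0.5, -0.7]
grip_width: 0.16
```

```bash
python3 - <<'E'
from dr import *
plan([590,200,180],0); print(ctrl.sense()['force'],ctrl.sense()['grip_width'])
cap('wrist','w4.png')
im=cv2.imread('pics/w4.png')[170:330,200:360]; cv2.imwrite('pics/w4c.png',cv2.resize(im,None,fx=3.5,fy=3.5,interpolation=cv2.INTER_CUBIC))
E
```

```text
t 6.25 pos [463.1  12.1 179.8] yaw 0.0 tilt 0.02
tool shift mm [ 126.9 -187.8   -0.2] norm [ 1.692e-01 -2.505e-01 -2.000e-04] rows>= 4.5342266110860665
turn about tool z deg 0.0 norm 0.0 rows 0.00024959691557525503
[-0.71560784  0.5332817  -0.6963466 ] 0.15979563222329685
```

View pics/w4c.png

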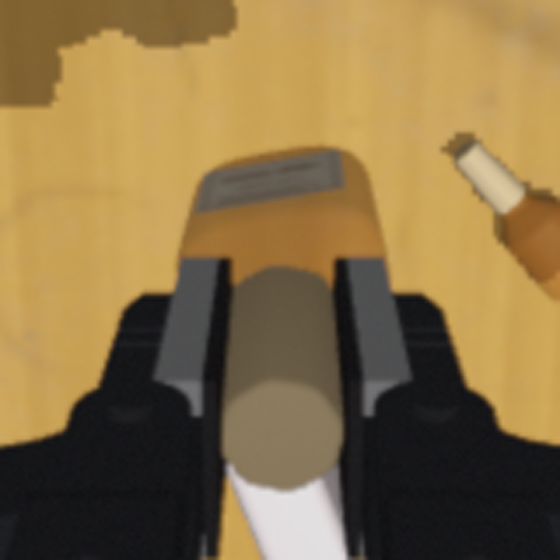

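Emit:
{"name": "play_rows", "arguments": {
  "steps": [
    [[0.0282, -0.0417, 0], [0, 0, 0]],
    [[0.0282, -0.0417, 0], [0, 0, 0]],
    [[0.0282, -0.0417, 0], [0, 0, 0]],
    [[0.0282, -0.0417, 0], [0, 0, 0]],
    [[0.0282, -0.0417, 0], [0, 0, 0]],
    [[0.0282, -0.042, 0], [0, 0, 0]],
    [[0, 0, 0], [0, 0, 0]],
    [[0, 0, 0], [0, 0, 0]]
  ]
}}

```text
time_s: 7.1
eef_pos: [589.4, 200.2, 177.6]
ee_rot: [0.0, 1.0, 0.001, -0.002]
force: [0.0, -0.7, -0.8]
grip_width: 0.158
```

```bash
python3 - <<'E'
from dr import *
plan([590,200,180],0); W=ci('wrist')
cap('wrist','w5.png'); print(cams.tip_of('wrist','cutout'))
import pickle; pickle.dump(W,open('w5.pkl','wb'))
E
```

```text
t 7.1 pos [589.4 200.2 177.6] yaw 0.06 tilt 0.22
tool shift mm [ 0.6  0.2 -2.4] norm [ 0.0008  0.0002 -0.0032] rows>= 0.04942279911847283
turn about tool z deg 0.06 norm 0.0013 rows 0.006758442711348398
[{'pixel': [281.8, 128.6], 'p': 0.57}]
```

View pics/w5.png

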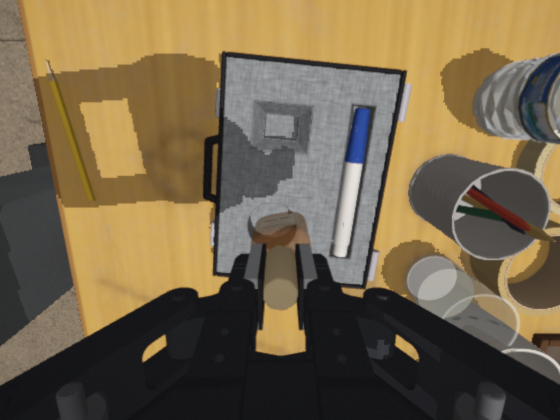

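```bash
python3 - <<'E'
from dr import *
import pickle
W=pickle.load(open('w5.pkl','rb'))
im=cv2.imread('pics/w5.png')
c=[atz(W,q,40) for q in ((282,127),(281.8,128.6))]; print(c)
for n,q in dict(TL=(223,53),TR=(404,72),BL=(214,275)).items(): print(n,atz(W,q,43).round(1))
ox,oy,k=245,92,8
b=cv2.resize(im[oy:oy+70,ox:ox+75],None,fx=k,fy=k,interpolation=cv2.INTER_CUBIC)
cv2.imwrite('pics/w5c.png',cv2.convertScaleAbs(b,alpha=1.3))
E
```

```text
[array([590.47245954, 258.56710203,  40.        ]), array([590.30441737, 257.23823487,  40.        ])]
TL [543.5 315.8  43. ]
TR [688.6 301.8  43. ]
BL [525.3 120.   43. ]
```

View pics/w5c.png

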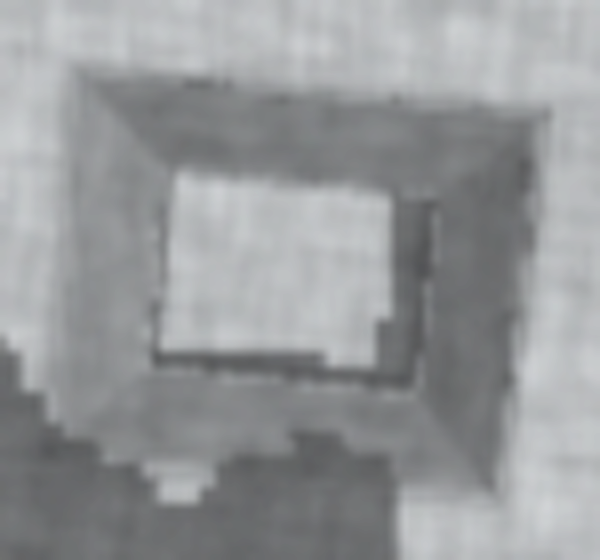

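```bash
python3 - <<'E'
from dr import *
import pickle
W=pickle.load(open('w5.pkl','rb'))
f=lambda q,z:atz(W,(q[0]/8+245-.44,q[1]/8+92-.44),z)[:2].round(1)
TL,TR,BR=[f(q,40) for q in((72,72),(548,112),(495,495))]
print(TL,TR,BR,'centre',(TL+BR)/2,'sizes',np.linalg.norm(TR-TL),np.linalg.norm(TR-BR))
d=TR-TL;e=TR-BR;print('yaw',np.degrees(np.arctan2(d[1],d[0])),np.degrees(np.arctan2(-e[0],e[1])))
I=[f(q,35) for q in((175,168),(432,198),(412,385),(155,362))]
print(I,np.mean(I,0)); 
T=ci('top');
im=cv2.imread('pics/w5.png');k=8;ox,oy=245,92
b=cv2.resize(im[oy:oy+70,ox:ox+75],None,fx=k,fy=k,interpolation=cv2.INTER_CUBIC)
cx,cy=(TL+BR)/2
c,s=np.cos(np.radians(-5.4)),np.sin(np.radians(-5.4))
for w,h,z in((49,40,40),(30,21,30.5),(30,21,8)):
    P=np.array([[a*w/2*c-g*h/2*s+cx,a*w/2*s+g*h/2*c+cy,z] for a,g in((1,1),(-1,1),(-1,-1),(1,-1))])
    cv2.polylines(b,[((proj(W,P)-[ox,oy]+.5)*k).astype(int)],True,(0,255,0),1)
cv2.imwrite('pics/w5o.png',b)
E
```

```text
[566.7 280. ] [616.5 276. ] [611.8 236.2] centre [589.25 258.1 ] sizes 49.960384305967814 40.07655174787374
yaw -4.592212010919776 -6.734893269503587
[array([577.1, 270.4]), array([604.7, 267.3]), array([602.8, 247.6]), array([574.7, 250. ])] [589.825 258.825]
```

View pics/w5o.png

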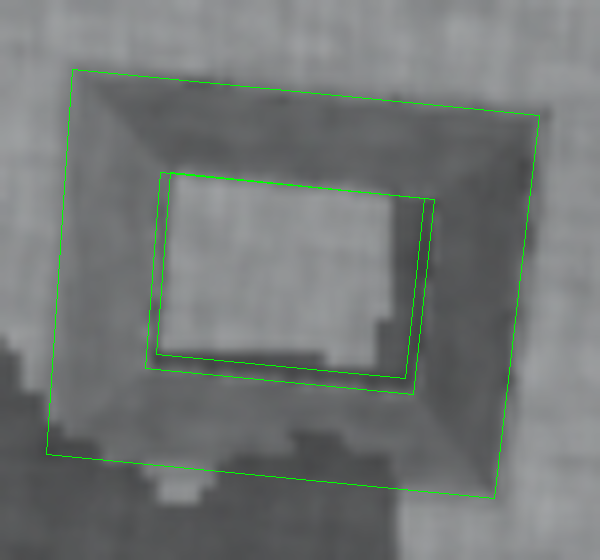

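Emit:
{"name": "play_rows", "arguments": {
  "steps": [
    [[0, -0.0387, 0], [0, 0, 0]],
    [[0, -0.0387, 0], [0, 0, 0]],
    [[0, 0, 0], [0, 0, 0.171]],
    [[0, 0, 0], [0, 0, 0.171]],
    [[0, 0, 0], [0, 0, 0]],
    [[0, 0, 0], [0, 0, 0]],
    [[0, 0, 0], [0, 0, 0]]
  ]
}}

```text
time_s: 7.9
eef_pos: [590.1, 257.4, 179.9]
ee_rot: [0.0, 0.991, -0.133, -0.0]
force: [-0.4, -0.1, -1.9]
grip_width: 0.164
```

```bash
python3 - <<'E'
from dr import *
plan([589.5,258.2,105],-15.4); W=ci('wrist'); s,p,r=tool()
cap('wrist','w6.png'); im=cv2.imread('pics/w6.png')
b=cv2.resize(im[120:330,180:390],None,fx=2.8,fy=2.8,interpolation=cv2.INTER_CUBIC)
draw(W,b,p[0],p[1],yaw(r)+10,180,120,2.8,p[2]-53)
cv2.imwrite('pics/w6c.png',b)
E
```

```text
t 7.9 pos [590.1 257.4 179.9] yaw -15.28 tilt 0.01
tool shift mm [-0.7 -0.6 74.9] norm [-0.001  -0.0008  0.0999] rows>= 1.4980546068739977
turn about tool z deg 0.12 norm 0.0026 rows 0.013509621983469215
```

View pics/w6c.png

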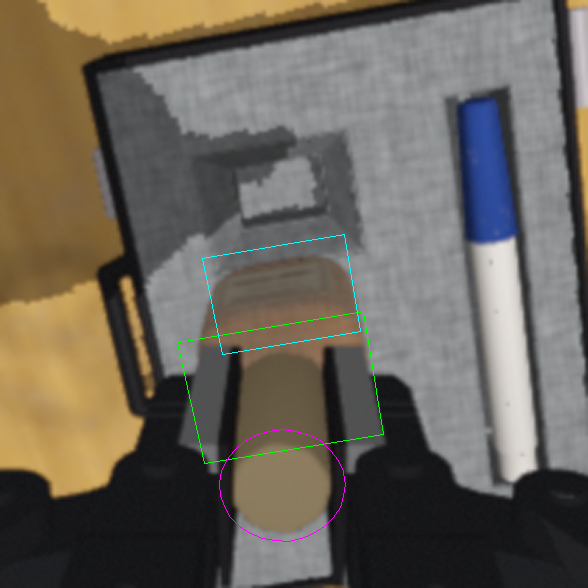

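Emit:
{"name": "play_rows", "arguments": {
  "steps": [
    [[-0.001, -0.0008, 0.03], [0, 0, 0.002]],
    [[0, 0, 0.04], [0, 0, 0]],
    [[0, 0, 0.03], [0, 0, 0]],
    [[0, 0, 0], [0, 0, 0]],
    [[0, 0, 0.008], [0, 0, 0]],
    [[0, 0, 0.004], [0, 0, 0]],
    [[0, 0, 0.004], [0, 0, 0]],
    [[0, 0, 0], [0, 0, 0]],
    [[0, 0, 0], [0, 0, 0]]
  ]
}}

```text
time_s: 8.85
eef_pos: [589.7, 258.9, 93.3]
ee_rot: [-0.0, 0.991, -0.135, 0.0]
force: [0.8, 0.0, -0.5]
grip_width: 0.163
```

Emit:
{"name": "play_rows", "arguments": {
  "steps": [
    [[0, 0, 0.004], [0, 0, 0]],
    [[0, 0, 0.004], [0, 0, 0]],
    [[0, 0, 0], [0, 0, 0]]
  ]
}}

```text
time_s: 9.15
eef_pos: [589.3, 258.7, 86.3]
ee_rot: [0.0, 0.991, -0.135, -0.0]
force: [0.5, 0.8, -0.4]
grip_width: 0.16
```

```bash
python3 - <<'E'
from dr import *
plan([589.5,258.2,61],-15.4); print(ctrl.sense()['force'])
cap('wrist','w7.png'); im=cv2.imread('pics/w7.png')
cv2.imwrite('pics/w7c.png',cv2.resize(im[120:330,180:390],None,fx=2.8,fy=2.8,interpolation=cv2.INTER_CUBIC))
E
```

```text
t 9.15 pos [589.3 258.7  86.3] yaw -15.48 tilt 0.06
tool shift mm [ 0.4  0.4 25.3] norm [0.0005 0.0006 0.0337] rows>= 0.50563229790107
turn about tool z deg -0.08 norm -0.0017 rows 0.009128226770779842
[ 0.50512655  0.82919471 -0.40739817]
```

View pics/w7c.png

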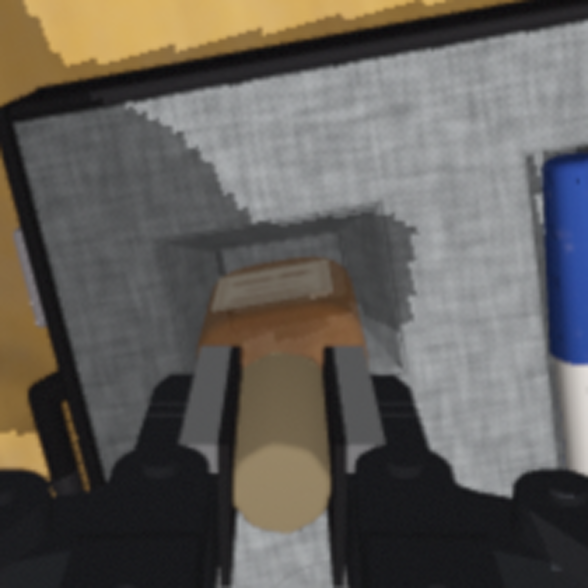

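The bottle is entering the mouth of the cutout, centred and aligned. I'll press on gradually.

Emit:
{"name": "play_rows", "arguments": {
  "steps": [
    [[0, 0, 0.004], [0, 0, 0]],
    [[0, 0, 0.004], [0, 0, 0]],
    [[0, 0, 0.003], [0, 0, 0]],
    [[0, 0, 0], [0, 0, 0]]
  ]
}}

```text
time_s: 9.6
eef_pos: [589.4, 258.8, 78.1]
ee_rot: [0.0, 0.991, -0.135, -0.0]
force: [-0.2, 0.1, -0.3]
grip_width: 0.161
```

Emit:
{"name": "play_rows", "arguments": {
  "steps": [
    [[0, 0, 0.004], [0, 0, 0]],
    [[0, 0, 0.004], [0, 0, 0]],
    [[0, 0, 0], [0, 0, 0]]
  ]
}}

```text
time_s: 9.9
eef_pos: [589.7, 258.9, 72.5]
ee_rot: [-0.0, 0.991, -0.135, 0.0]
force: [0.1, 1.3, 0.9]
grip_width: 0.159
```

Emit:
{"name": "play_rows", "arguments": {
  "steps": [
    [[0, 0, 0.004], [0, 0, 0]],
    [[0, 0, 0.004], [0, 0, 0]],
    [[0, 0, 0], [0, 0, 0]]
  ]
}}

```text
time_s: 10.2
eef_pos: [589.3, 258.7, 65.9]
ee_rot: [0.0, 0.991, -0.135, -0.0]
force: [0.8, 1.1, -1.9]
grip_width: 0.162
```

```bash
python3 - <<'E'
from dr import *
plan([589.5,258.2,61],-15.4); print(ctrl.sense()['force'])
cap('side','s8.png');cap('wrist','w8.png'); im=cv2.imread('pics/w8.png')
a=cv2.resize(im[150:330,190:370],None,fx=2.2,fy=2.2,interpolation=cv2.INTER_CUBIC)
b=cv2.resize(cv2.imread('pics/s8.png')[120:240,200:320],(396,396),interpolation=cv2.INTER_CUBIC)
cv2.imwrite('pics/w8c.png',np.hstack([a,b]))
E
```

```text
t 10.2 pos [589.3 258.7  65.9] yaw -15.48 tilt 0.04
tool shift mm [0.3 0.5 4.9] norm [0.0004 0.0006 0.0066] rows>= 0.09915298022244563
turn about tool z deg -0.08 norm -0.0018 rows 0.009204626139311967
[ 0.79571692  1.14750974 -1.92999234]
```

View pics/w8c.png

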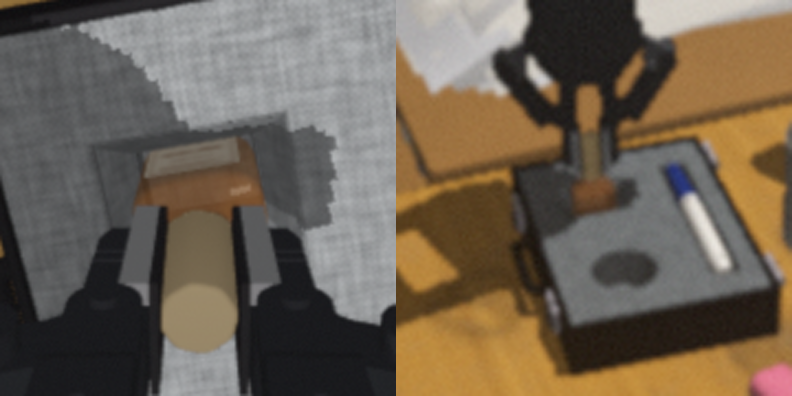

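Emit:
{"name": "play_rows", "arguments": {
  "steps": [
    [[0, 0, 0.003], [0, 0, 0]],
    [[0, 0, 0], [0, 0, 0]],
    [[0, 0, 0], [0, 0, 0]]
  ]
}}

```text
time_s: 10.6
eef_pos: [589.5, 258.8, 64.2]
ee_rot: [0.0, 0.991, -0.135, -0.0]
force: [1.1, 2.0, -1.5]
grip_width: 0.165
```

Emit:
{"name": "play_rows", "arguments": {
  "steps": [
    [[0, 0, 0.003], [0, 0, 0]],
    [[0, 0, 0], [0, 0, 0]],
    [[0, 0, 0], [0, 0, 0]]
  ]
}}

```text
time_s: 10.9
eef_pos: [589.5, 258.8, 62.0]
ee_rot: [-0.0, 0.991, -0.135, 0.0]
force: [1.2, 1.3, -0.6]
grip_width: 0.161
```

Emit:
{"name": "play_rows", "arguments": {
  "steps": [
    [[0, 0, 0.0015], [0, 0, 0]],
    [[0, 0, 0], [0, 0, 0]],
    [[0, 0, 0], [0, 0, 0]]
  ]
}}

```text
time_s: 11.2
eef_pos: [589.6, 258.8, 61.0]
ee_rot: [-0.0, 0.991, -0.135, 0.0]
force: [0.1, 0.9, 0.7]
grip_width: 0.164
```

Emit:
{"name": "play_rows", "arguments": {
  "steps": [
    [[0, 0, 0.0015], [0, 0, 0]],
    [[0, 0, 0], [0, 0, 0]],
    [[0, 0, 0], [0, 0, 0]]
  ]
}}

```text
time_s: 11.5
eef_pos: [589.8, 258.9, 60.9]
ee_rot: [-0.0, 0.991, -0.135, 0.0]
force: [-1.6, 0.7, 7.7]
grip_width: 0.158
```

Emit:
{"name": "play_rows", "arguments": {
  "steps": [
    [[0, 0, 0.0015], [0, 0, 0]],
    [[0, 0, 0], [0, 0, 0]],
    [[0, 0, 0], [0, 0, 0]]
  ]
}}

```text
time_s: 11.8
eef_pos: [590.0, 259.0, 60.9]
ee_rot: [-0.0, 0.991, -0.135, 0.001]
force: [-3.7, 0.1, 15.2]
grip_width: 0.165
```

```bash
python3 - <<'E'
from dr import *
plan([589.5,258.2,61],-15.4); print(ctrl.sense()['force'])
cap('side','s9.png');cap('wrist','w9.png'); im=cv2.imread('pics/w9.png')
a=cv2.resize(im[150:330,190:370],None,fx=2.2,fy=2.2,interpolation=cv2.INTER_CUBIC)
b=cv2.resize(cv2.imread('pics/s9.png')[120:240,200:320],(396,396),interpolation=cv2.INTER_CUBIC)
cv2.imwrite('pics/w9c.png',np.hstack([a,b]))
E
```

```text
t 11.8 pos [590.  259.   60.9] yaw -15.47 tilt 0.11
tool shift mm [-0.3  0.9 -0.1] norm [-0.0004  0.0012 -0.0002] rows>= 0.01859367229638154
turn about tool z deg -0.07 norm -0.0016 rows 0.008370210163053326
[-3.65402721  0.05167984 15.19347146]
```

View pics/w9c.png

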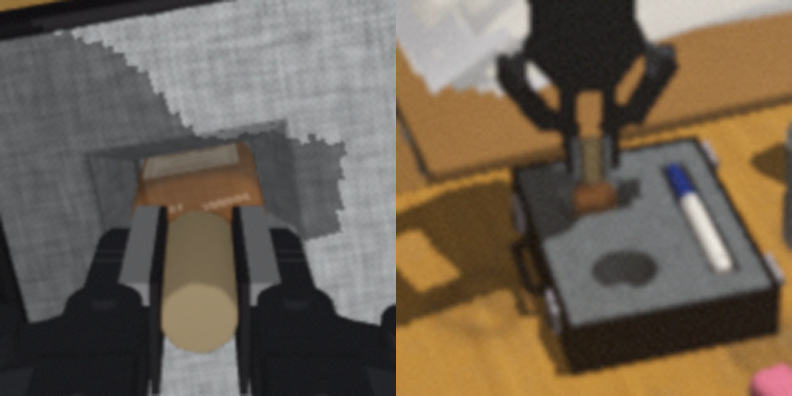

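Hard stop at TCP 60.9, where 61 was expected for the floor, with 15 N. Releasing.

Emit:
{"name": "play_rows", "arguments": {
  "steps": [
    [[0, 0, 0], [0, 0, 0]],
    [[0, 0, 0], [0, 0, 0]],
    [[0, 0, 0], [0, 0, 0]],
    [[0, 0, 0], [0, 0, 0]],
    [[0, 0, 0], [0, 0, 0]],
    [[0, 0, 0], [0, 0, 0]],
    [[0, 0, 0], [0, 0, 0]],
    [[0, 0, 0], [0, 0, 0]]
  ],
  "grip": 0
}}

```text
time_s: 12.7
eef_pos: [589.5, 258.8, 58.7]
ee_rot: [0.0, 0.991, -0.135, -0.0]
force: [0.8, 0.8, 0.1]
grip_width: 0.995
```

Emit:
{"name": "play_rows", "arguments": {
  "steps": [
    [[0, 0, -0.02], [0, 0, 0]],
    [[0, 0, -0.05], [0, 0, 0]],
    [[0, 0, -0.05], [0, 0, 0]],
    [[0, 0, -0.04], [0, 0, 0]],
    [[0, 0, 0], [0, 0, 0]],
    [[0, 0, 0], [0, 0, 0]]
  ]
}}

```text
time_s: 13.3
eef_pos: [589.6, 258.8, 179.7]
ee_rot: [-0.0, 0.991, -0.135, 0.001]
force: [-0.2, 0.0, -0.8]
grip_width: 1.001
```

```bash
python3 - <<'E'
from dr import *
plan([589.5,258.2,61],-15.4); print(ctrl.sense()['force'],ctrl.sense()['grip_width'])
cap('side','s10.png');W=ci('wrist');cap('wrist','w10.png'); im=cv2.imread('pics/w10.png')
c=proj(W,[589.5,258.2,60])[0];o=(c-45).astype(int);print(o)
a=cv2.resize(im[o[1]:o[1]+90,o[0]:o[0]+90],None,fx=4.4,fy=4.4,interpolation=cv2.INTER_CUBIC)
draw(W,a,589.5,258.2,-5.4,o[0],o[1],4.4,8)
S=ci('side');s=cv2.imread('pics/s10.png')
b=cv2.resize(s[140:230,215:305],(396,396),interpolation=cv2.INTER_CUBIC);draw(S,b,589.5,258.2,-5.4,215,140,4.4,8)
cv2.imwrite('pics/w10c.png',np.hstack([a,b]))
E
```

```text
t 13.3 pos [589.6 258.8 179.7] yaw -15.48 tilt 0.08
tool shift mm [ -0.    0.7 118.7] norm [-1.000e-04  9.000e-04  1.583e-01] rows>= 2.3738529793316996
turn about tool z deg -0.08 norm -0.0017 rows 0.009023160621087958
[-0.18815854  0.01544727 -0.78252912] 1.0011244603916674
[235 154]
```

View pics/w10c.png

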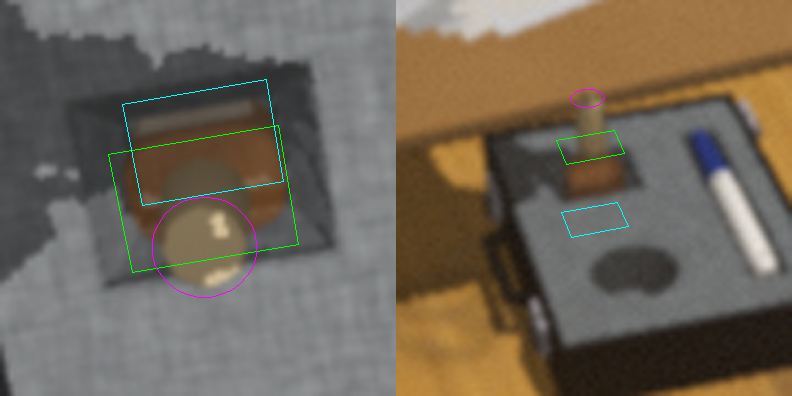

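View pics/w10.png

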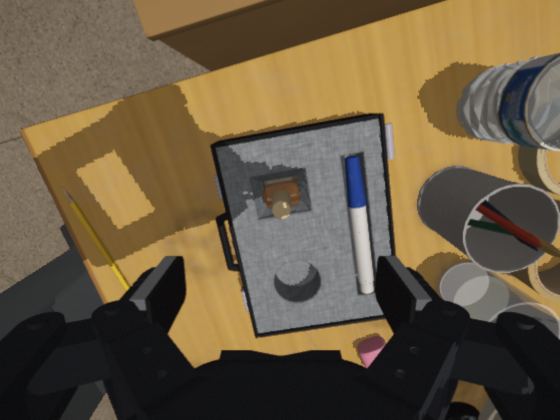

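View pics/s10.png

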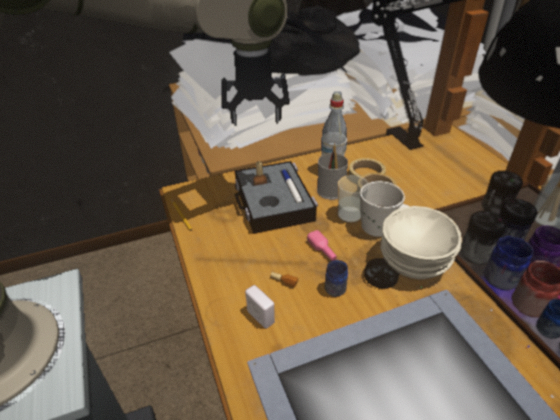

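```bash
python3 -c "
from rig import ctrl
print(ctrl.finish_job())"
```

```text
the job is handed in; nothing more can be done
None
```

The standing amber bottle is pressed into the rectangular cutout, and I handed the job in at about 13.4 s.

- **Which bottle:** I took the standing amber one, which measured about 81 mm tall. I left the pink bottle and the smaller lying amber one (about 53 mm) alone.
- **Pressing in:** I gripped it by the cap and turned it about 15° to line it up with the cutout. It went in until a firm stop at 15 N with the tool tip at 60.9 mm, against 61 mm expected for the floor. Then I released it and backed off.
- **Last checks:** In the wrist and side pictures the bottle stands upright. Its cap top lies within about 1 px of where it should be with the bottle home, and its edges line up with the cutout to a few degrees. The jar and clock look unmoved, and the gripper is open and clear.
- **What differed:** The walls gave almost no resistance before the floor stop. The cap tapers to about 14 mm where I gripped it, not 18 mm. Neither affected the fit.

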